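# Press the orange stud home in an upturned boot

### The job

A boot sits sole-up on the shoe jack with four push-in grip studs standing proud of its sole. With the tips of the closed fingers, gently press only the orange stud straight down until its head sits flat on the sole, then withdraw clear of everything. Leave the white, blue and green studs as they stand, do not pull any stud up or lean on the boot, and do not disturb the polish tin, hammer or brush.

Things in the scene. Friction and masses are not known exactly. Their poses are not given: they have to be found in the camera images.
- boot: Brown leather ankle boot, upside down on an iron shoe jack; boot and jack are fixed to the bench. Origin on the bench (z = 0) under the middle of the sole; the boot's long axis is its y axis, toe to +y, its z axis points up. The tan sole is on top: flat, level, 200 mm above the bench, 293 mm long (y from -143 to +150 mm), up to 104 mm wide. Four stud places, in the boot's frame (x, y): (0, 112), (-31, 50), (31, 50) and (0, -95) mm; any colour may be in any place.
- stud_orange (a joint): How far the orange stud is pressed, m, growing as it goes down: 0.008 is fully home (head flat on the sole, hard stop); it starts between -0.002 and 0.002, so 6 to 10 mm remain. It slides straight down against a steady friction of about 5 N, has no spring and stays where it is left. It is also free to be pulled up, which must not be done.
- stud_orange_top (a point): Centre of the top of the orange stud's head. The head is a disc 18 mm across and 5 mm thick, on a steel shank in the sole. Fully home, this point is 205 mm above the bench (5 mm above the sole); at the start 211 to 215 mm.
- stud_white_top (a point): Centre of the top of the white stud's head; same size and friction as the orange one, standing proud; must stay as it is.
- stud_blue_top (a point): Centre of the top of the blue stud's head; same size and friction, standing proud; must stay as it is.
- stud_green_top (a point): Centre of the top of the green stud's head; same size and friction, standing proud; must stay as it is.
- tin: Flat red polish tin, 72 mm across and 28 mm high, loose on the bench beside the boot; origin at the centre of its underside. Leave alone.
- hammer: Hammer, 240 mm long, lying loose on the bench beside the boot; its x axis runs along the handle to the head. Leave alone.
- brush: Shoe brush, 150 x 50 x 40 mm, dark bristles under a pale wooden back, loose on the bench near the boot's heel; origin at the centre of its underside. Leave alone.

How it is judged:
On the way:
1. the orange stud is pressed home by the fingertips (value of joint stud_orange above 0.0065 m and contact force between the fingers and stud_orange above 0.3 N), for 0.05 s.
At the end, for the whole second after the job is handed in: The orange stud is within 1.5 mm of fully home, the other three studs are within 1.5 mm of where they started, and tin, hammer and brush are within 15 mm of where they started (value of joint stud_orange above 0.0065 m and distance of each of stud_white_top, stud_blue_top, stud_green_top from where it was at the start of the episode below 0.0015 m and distance of each of tin, hammer, brush from where it was at the start of the episode below 0.015 m); the robot touches nothing.
It fails at once if another stud is pressed or pulled by more than 1.5 mm (distance of any of stud_white_top, stud_blue_top, stud_green_top from where it was at the start of the episode above 0.0015 m).
It fails at once if the orange stud is pulled up instead of pressed (more than 3 mm above its highest start) (value of joint stud_orange below -0.005 m).
It fails at once if the orange stud is pressed with more than 45 N (contact force between anything else and stud_orange above 45 N).
It fails at once if the robot leans on the boot or jack with more than 15 N (contact force between any of the fingers, the arm and boot above 15 N).
It fails at once if tin, hammer or brush is lifted or moved by more than 15 mm (distance of any of tin, hammer, brush from where it was at the start of the episode above 0.015 m).
It also fails if it takes over 35 s, if anything falls off the work surface, if the arm or the gripper's body presses on something with over 40 N, if the wrist force passes 120 N, or if a joint passes its speed limit or range.

### The arm

A 6-joint arm with a two-finger parallel gripper is mounted at the origin on the work surface. World frame = base frame: x ahead of the robot, y to its left, z up, the work surface at z = 0. Lengths are in m, angles in rad, forces in N, time in s.
With the tool pointing down it reaches from about 0.35 to 0.975 m from the base axis. Payload 4.9 kg.
Tool frame: the origin (TCP) lies on the front face of the gripper's body, between the roots of the fingers; the fingertips stand 73 mm ahead of it and the grasp point (between the pads) lies 54 mm ahead of it (tip_extent is the distance from the TCP to the fingertips, in m); y points along the fingers, x is the direction in which the jaws open and shut, and the axes are right-handed (so a half turn about y gives the same grasp; the last joint's range is limited). The gripper opens to 85 mm and grips with 20 to 120 N. Pads are 22 mm wide; open, the fingers measure 114 mm over their backs; the gripper's body (76 mm by 85 mm) begins 54 mm behind the grasp point. The pads swing forward as they close: fully open they stand 13 mm farther back than shut.
Start: joints at [-1.264, 0.053, 1.613, -0, 1.476, -0.119], TCP at [0.258, -0.569, 0.304] pointing down, gripper open.
Joint ranges: [-3.01, 3.01], [-1.01, 2.22], [0.06, 2.58], [-1.02, 4.17], [0.09, 2.62], [-3.14, 3.14]. Speed limits (rad/s): [2.57, 2.57, 3.14, 3.14, 3.14, 3.14].

### API

Orientations are given as a unit quaternion [w, x, y, z].
In Python, from plant import state, grab_frame, camera_info, job_done, tip_extent gives the robot as it stands.
- The arm moves only by the tool carry_out, never from a script. Its argument "rows" is a list that holds one entry, the list of rows, each a list of 7 numbers: the turn, a rotation vector about the world's x, y, z as a fraction of full scale, then the shift along the world's x, y, z as a fraction of full scale, then the finger opening in mm, from 0 to 85.4. A call has 1 to 5 rows; each row shifts and turns the commanded pose from where the row before left it; what a row does not reach is not made up. Full scale, the value 1, is 40 mm for a shift and 4 degrees for a turn. A row lasts 1/10 s, in which the tool goes at most 50 mm and 8.59 degrees, less where a joint would pass 70% of its speed; a pose out of reach is approached as far as the arm can. A call with a number of a shift or a turn outside -1 to 1 is refused whole. A call with a gripper value outside its range is refused whole. The fingers move at their own pace and stop on an object; the grip force is fixed at half the most. Time passes only in rows, so rows that do not move let the fingers close. It gives the time, the measured TCP pose, the force and the opening at its end, in the units of the state.
- state(): the state, without advancing time (a new reading comes with each control period).
- grab_frame(name): name is "scene" or "top" or "wrist"; returns the picture (400x640x3 uint8, blue, green, red); there is no depth.
- camera_info(name): a dict with "intrinsics" (3x3 intrinsics, pixels), "xyz" and "rotation" of the camera in the world; the wrist camera has in their place "tool_from_camera" (4x4, takes a point from camera to tool coordinates, whose origin is the TCP and whose axes are the tool frame's). Camera axes: x right, y down, z forward; pixel columns grow to the right and rows downward; lengths in m; the calibration is good to about 2 mm. A picture is of the moment at which its call begins: read the wrist's pose just before it. camera_info takes no time and is no camera call.
- job_done(): hands the job in, once; it reports no verdict.
The state is a dict: "time": time; "joint_pos": joint angles; "joint_vel": joint speeds; "joint_efforts": joint torques, N m; "tool_pos": TCP position; "tool_rot": TCP orientation; "contact_force": force on the tool from outside, world axes, zero at the start; "ft_torque": the same for the moment, N m; "gripper_width": opening from 0.0 (shut) to 1.0 (fully open).
Only numpy, scipy, OpenCV 4.12 (cv2) and the standard library are available. Lean on these libraries where they do the work, as an engineer would, in place of code of your own. Each camera call takes 0.05 s, during which the arm holds its last target.

## Working session

There is one attempt and no reset: what is moved stays moved. The work goes in short steps, Python scripts to look and compute and a tool call to move; the robot and the scene stay as the last step left them, time stands still between calls to the robot, and variables do not carry over. Pictures are saved under pics/ and viewed, and the job is handed in when it is done.

Besides the shell and the picture viewer there is one more tool, called as name([rows], argument=value, ...), one row to a line, values as JSON. carry_out: Moves the arm, as the interface text tells. Shift numbers are shares of 40 mm and turn numbers shares of 4 degrees, none past 1 either way. Its arguments: {"type":"object","properties":{"rows":{"type":"array"}},"required":["rows"]}

```bash
mkdir -p pics; ls
python3 - <<'E'
from plant import *
import cv2
s=state();print(s)
for n in("scene","top"):
    cv2.imwrite(f"pics/{n}0.png",grab_frame(n));print(n,camera_info(n))
print(camera_info("wrist"),tip_extent if not callable(tip_extent) else tip_extent())
E
```

```text
pics
{'time': 0.0, 'joint_pos': array([-1.26400549e+00,  5.33689713e-02,  1.61428087e+00, -7.78519993e-06,
        1.47596139e+00, -1.19002138e-01]), 'joint_vel': array([ 2.76108014e-04,  5.35749320e-05, -9.43005469e-04,  1.37254132e-03,
        1.05167847e-03,  2.16163947e-04]), 'joint_efforts': array([ 7.06800220e-04, -3.93682480e+01, -3.70172954e+01, -7.93992149e-05,
        7.14976384e-03, -7.67471931e-06]), 'tool_pos': array([ 0.25800927, -0.56875268,  0.30266318]), 'tool_rot': array([ 0.59481028, -0.59390429,  0.38361663, -0.38251367]), 'contact_force': array([ 0.40809086, -0.48272331,  0.88490839]), 'ft_torque': array([0.02264755, 0.00798892, 0.02992391]), 'gripper_width': 0.9999003650733423}
scene {'intrinsics': array([[427.84251501,   0.        , 325.15523108],
       [  0.        , 427.84251501, 199.47011778],
       [  0.        ,   0.        ,   1.        ]]), 'xyz': array([1.42656701, 0.04755688, 0.74342279]), 'rotation': array([-0.31422223,  0.60122989,  0.6516605 , -0.33930163])}
top {'intrinsics': array([[376.30514932,   0.        , 310.40742635],
       [  0.        , 376.30514932, 198.90010884],
       [  0.        ,   0.        ,   1.        ]]), 'xyz': array([ 0.49245166, -0.03988184,  0.85387421]), 'rotation': array([ 0.05266122, -0.70430786,  0.70653994, -0.04448095])}
{'intrinsics': array([[331.63870655,   0.        , 317.81762372],
       [  0.        , 331.63870655, 199.2320764 ],
       [  0.        ,   0.        ,   1.        ]]), 'tool_from_camera': array([[ 9.99999484e-01,  5.84219874e-04,  8.31606517e-04,
        -1.03014697e-03],
       [-6.08364042e-04, -3.11362871e-01,  9.50290899e-01,
        -6.95986845e-02],
       [ 8.14110222e-04, -9.50290914e-01, -3.11362355e-01,
         8.02072088e-02],
       [ 0.00000000e+00,  0.00000000e+00,  0.00000000e+00,
         1.00000000e+00]])} 0.0726
```

View pics/scene0.png

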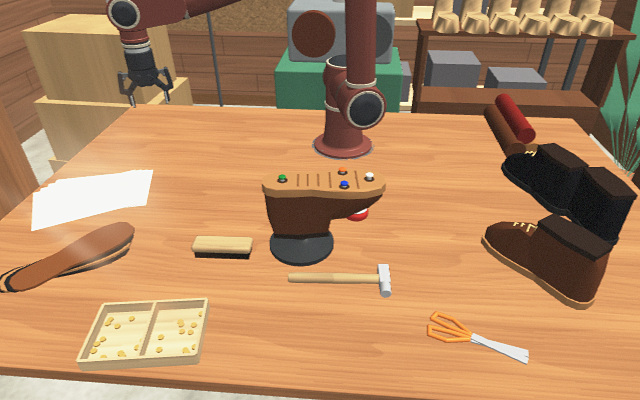

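View pics/top0.png

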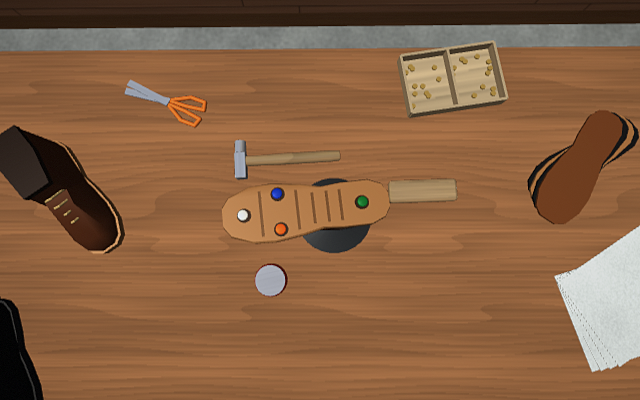

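The top view shows white (243,215), blue (277,194), orange (281,229) and green (362,201) on the sole; orange is on the robot side. Next I'll enlarge it and measure.

```bash
cat > h.py <<'E'
import numpy as np,cv2
from scipy.spatial.transform import Rotation as R
from plant import *
def rot(q): return R.from_quat([q[1],q[2],q[3],q[0]]).as_matrix()
def cam(n,s=None):
    c=camera_info(n)
    if n=="wrist":
        T=c["tool_from_camera"];Rt=rot(s["tool_rot"])
        return c["intrinsics"],Rt@T[:3,:3],Rt@T[:3,3]+s["tool_pos"]
    return c["intrinsics"],rot(c["rotation"]),np.array(c["xyz"])
def ray(n,uv,s=None):
    K,Rc,p=cam(n,s);d=Rc@np.linalg.solve(K,[*uv,1]);return p,d/np.linalg.norm(d)
def atz(n,uv,z,s=None):
    p,d=ray(n,uv,s);return p+d*(z-p[2])/d[2]
def proj(n,X,s=None):
    K,Rc,p=cam(n,s);c=K@(Rc.T@(np.array(X)-p));return c[:2]/c[2]
def tri(a,b):
    A=np.zeros((3,3));B=np.zeros(3)
    for p,d in(a,b):
        M=np.eye(3)-np.outer(d,d);A+=M;B+=M@p
    return np.linalg.solve(A,B)
E
python3 - <<'E'
import cv2
t=cv2.imread("pics/top0.png");s=cv2.imread("pics/scene0.png")
cv2.imwrite("pics/tc.png",cv2.resize(t[170:250,220:380],None,fx=5,fy=5,interpolation=2))
cv2.imwrite("pics/sc.png",cv2.resize(s[155:205,255:395],None,fx=5,fy=5,interpolation=2))
E
```

```text
(no output)
```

View pics/tc.png

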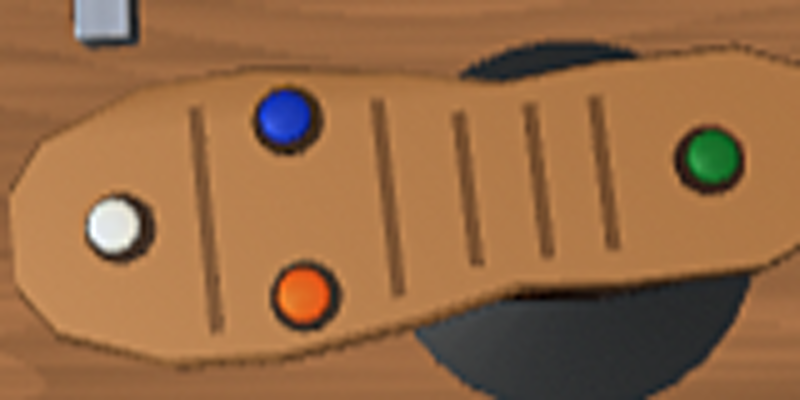

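View pics/sc.png

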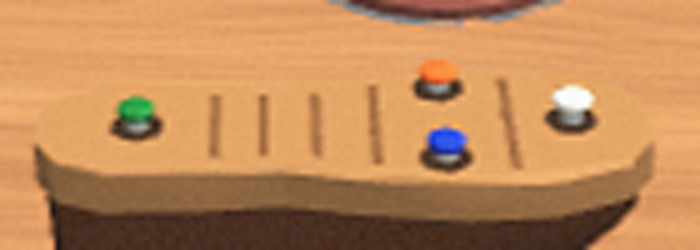

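Run:
```python
from h import *
P={'w':((113,222),(573,96)),'b':((285,115),(447,138)),'o':((302,295),(438,69)),'g':((712,157),(137,107))}
F={'w':(0,.112),'b':(31,50),'o':(-31,50),'g':(0,-95)}
W={}
for k,(a,b) in P.items():
    a=np.array(a)/5+[220,170]-.4;b=np.array(b)/5+[255,155]-.4
    W[k]=atz("top",a,.213); print(k,W[k],tri(ray("top",a),ray("scene",b)))
for a,b in('wb','wo','bo','og','wg'): print(a+b,np.linalg.norm(W[a]-W[b]))
print("exp wb",np.hypot(31,62),"bo 62 og",np.hypot(31,145),"wg 207")
# fit
B=np.array([[0,112],[31,50],[-31,50],[0,-95]])/1e3
for sgn in(1,-1):
    A=B*[sgn,1];M=np.array([W[k][:2] for k in'wbog']);a=A-A.mean(0);m=M-M.mean(0)
    U,_,V=np.linalg.svd(a.T@m);Rr=V.T@U.T
    print(sgn,np.linalg.det(Rr),Rr,(Rr@a.T).T+M.mean(0)-M,(Rr@a.T).T+M.mean(0))
# tin,hammer
print(rot(state()["tool_rot"]))
```

```text
w [0.55548387 0.08439328 0.213     ] [0.55542748 0.08383823 0.21378665]
b [0.59234481 0.02574921 0.213     ] [0.59269631 0.02571589 0.21085684]
o [0.53030177 0.01933593 0.213     ] [0.53048697 0.01896839 0.21064435]
g [ 0.57715124 -0.12104822  0.213     ] [ 0.57746464 -0.12146227  0.21075309]
wb 0.06926655343024392
wo 0.06976099849694059
bo 0.06237361936109616
og 0.14799520714053563
wg 0.20658093734833524
exp wb 69.31810730249349 bo 62 og 148.2767682410161 wg 207
1 1.0000000000000002 [[ 0.99438236 -0.10584762]
 [ 0.10584762  0.99438236]] [[-4.22337274e-04 -5.88433830e-07]
 [ 1.05130703e-04  2.73049239e-04]
 [ 4.96459301e-04  1.23779650e-04]
 [-1.79252730e-04 -3.96240455e-04]] [[ 0.55506153  0.08439269]
 [ 0.59244994  0.02602226]
 [ 0.53079823  0.01945971]
 [ 0.57697199 -0.12144446]]
-1 -1.0000000000000002 [[-0.99438236 -0.10584762]
 [-0.10584762  0.99438236]] [[-4.22337274e-04 -5.88433830e-07]
 [ 1.05130703e-04  2.73049239e-04]
 [ 4.96459301e-04  1.23779650e-04]
 [-1.79252730e-04 -3.96240455e-04]] [[ 0.55506153  0.08439269]
 [ 0.59244994  0.02602226]
 [ 0.53079823  0.01945971]
 [ 0.57697199 -0.12144446]]
[[ 4.13040517e-01 -5.80347619e-04  9.10712465e-01]
 [-9.10710595e-01  1.86127975e-03  4.13040855e-01]
 [-1.93479795e-03 -9.99998099e-01  2.40255226e-04]]
```

Studs fit the given layout within 0.5 mm: orange is at about (0.5307, 0.0195). I'll raise, close the fingers and travel there.

carry_out([
  [[0,0,0,0,0,1,0],[0,0,0,0.4,0.9,0,0],[0,0,0,0.4,0.9,0,0],[0,0,0,0.4,0.9,0,0],[0,0,0,0.4,0.9,0,0]],
])

```text
time: 0.6
tool_pos: [0.3224, -0.4236, 0.3433]
tool_rot: [0.594, -0.594, 0.383, -0.383]
contact_force: [0.7, -0.5, 0.9]
gripper_width: 0.142
```

carry_out([
  [[0,0,0,0.4,0.9,0,0],[0,0,0,0.4,0.9,0,0],[0,0,0,0.4,0.9,0,0],[0,0,0,0.4,0.9,0,0],[0,0,0,0.4,0.9,0,0]],
])

```text
time: 1.1
tool_pos: [0.4023, -0.2435, 0.3434]
tool_rot: [0.594, -0.594, 0.383, -0.383]
contact_force: [0.3, -0.4, -1.2]
gripper_width: 0.004
```

carry_out([
  [[0,0,0,0.4,0.9,0,0],[0,0,0,0.4,0.9,0,0],[0,0,0,0.4,0.9,0,0],[0,0,0,0.4,0.9,0,0],[0,0,0,0,0,0,0]],
])

```text
time: 1.6
tool_pos: [0.4669, -0.0977, 0.3434]
tool_rot: [0.596, -0.595, 0.382, -0.381]
contact_force: [-0.5, -0.7, -0.9]
gripper_width: -0.001
```

Run:
```python
from h import *
s=state();f=grab_frame("wrist");cv2.imwrite("pics/w1.png",f)
print(s["tool_pos"],rot(s["tool_rot"])[:,1],proj("wrist",[.5307,.0195,.213],s))
```

```text
[ 0.46689965 -0.09771121  0.34339327] [-4.20068592e-04  1.60542549e-03 -9.99998623e-01] [174.41401159  39.11659759]
```

View pics/w1.png

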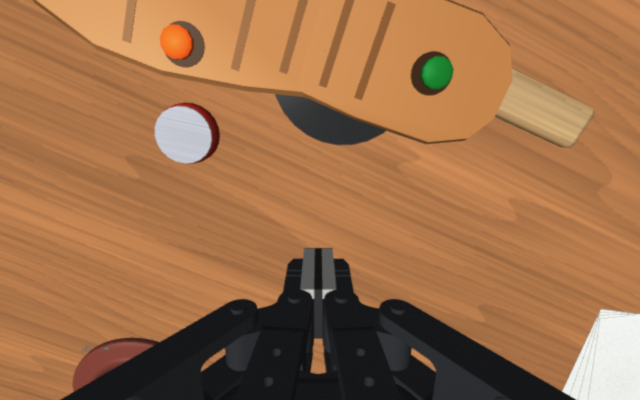

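The closed fingers point at the bench. The orange head is at (176,42), against (174,39) predicted, so they agree to about 2 mm. Next is the hover above the stud.

carry_out([
  [[0,0,0,0.53,0.98,0,0],[0,0,0,0.53,0.98,0,0],[0,0,0,0.53,0.97,0,0],[0,0,0,0,0,-0.8,0],[0,0,0,0,0,0,0]],
])

```text
time: 2.15
tool_pos: [0.5281, 0.016, 0.3071]
tool_rot: [-0.593, 0.596, -0.386, 0.38]
contact_force: [-0.8, -0.0, -0.4]
gripper_width: 0.003
```

Run:
```python
from h import *
s=state();f=grab_frame("wrist")
tip=s["tool_pos"]+rot(s["tool_rot"])[:,1]*.0726
print(s["tool_pos"],tip,s["contact_force"],proj("wrist",[.5307,.0195,.213],s),proj("wrist",tip,s),proj("scene",tip))
cv2.imwrite("pics/w2.png",f)
g=grab_frame("scene");cv2.imwrite("pics/s2.png",cv2.resize(g[100:220,250:410],None,fx=5,fy=5,interpolation=2))
```

```text
[0.52807258 0.01601532 0.30705255] [0.52743131 0.01604348 0.23445539] [-0.84669694 -0.03877367 -0.44542783] [316.25977628 237.99588381] [319.63569395 265.40676904] [341.52752735 159.14520325]
```

View pics/w2.png

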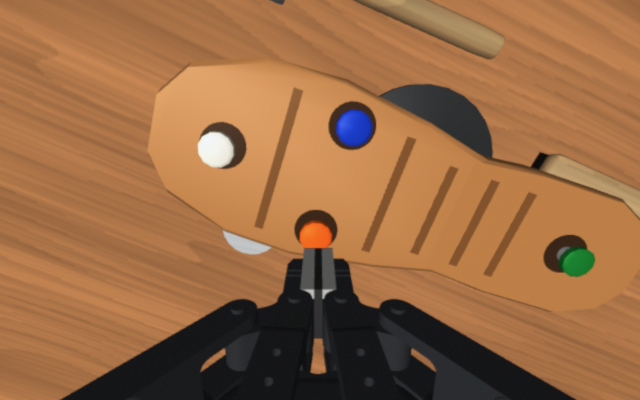

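View pics/s2.png

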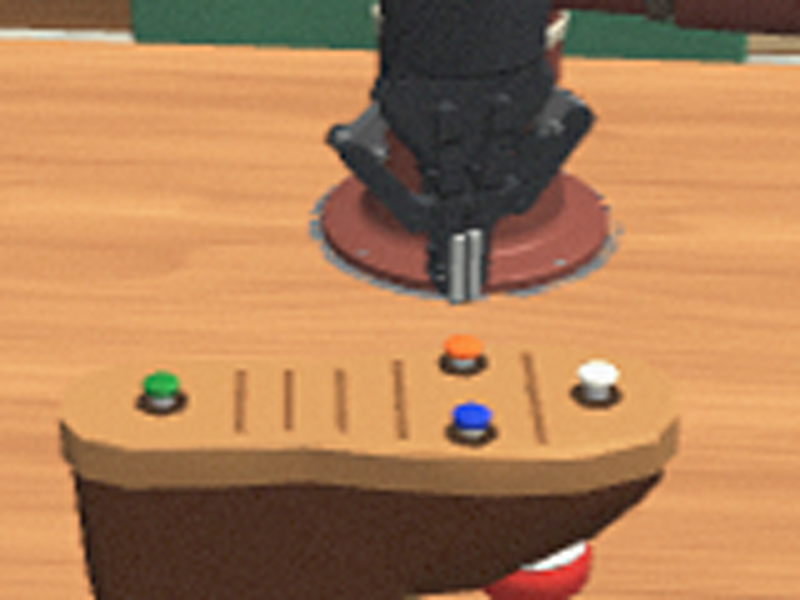

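Orange is straight below and just ahead of the tips in both views. The tip is 3 to 4 mm short in x and y, so I'll correct that and descend a little.

carry_out([
  [[0,0,0,0.08,0.09,0,0],[0,0,0,0,0,0,0],[0,0,0,0,0,-0.2,0],[0,0,0,0,0,0,0]],
])

```text
time: 2.65
tool_pos: [0.5326, 0.0193, 0.3031]
tool_rot: [-0.594, 0.594, -0.384, 0.383]
contact_force: [-0.8, -0.3, -0.9]
gripper_width: 0.0
```

Run:
```python
from h import *
s=state();f=grab_frame("wrist")
tip=s["tool_pos"]+rot(s["tool_rot"])[:,1]*.0726
print(s["tool_pos"],tip,s["contact_force"],proj("wrist",[.5307,.0195,.213],s),proj("wrist",tip,s),proj("scene",tip))
cv2.imwrite("pics/w3.png",cv2.resize(f[180:300,240:400],None,fx=5,fy=5,interpolation=2))
g=grab_frame("scene");cv2.imwrite("pics/s3.png",cv2.resize(g[120:220,270:390],None,fx=6,fy=6,interpolation=2))
```

```text
[0.53255811 0.01932483 0.30305367] [0.53246904 0.01932994 0.23045373] [-0.79536799 -0.31343657 -0.86722003] [317.80324657 251.56322906] [319.63828273 265.40244337] [342.75606789 161.69494483]
```

View pics/w3.png

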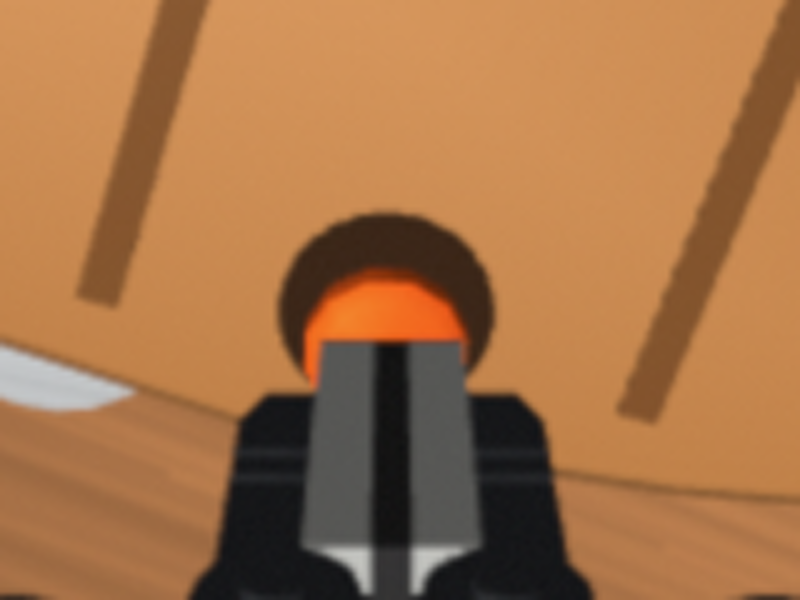

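View pics/s3.png

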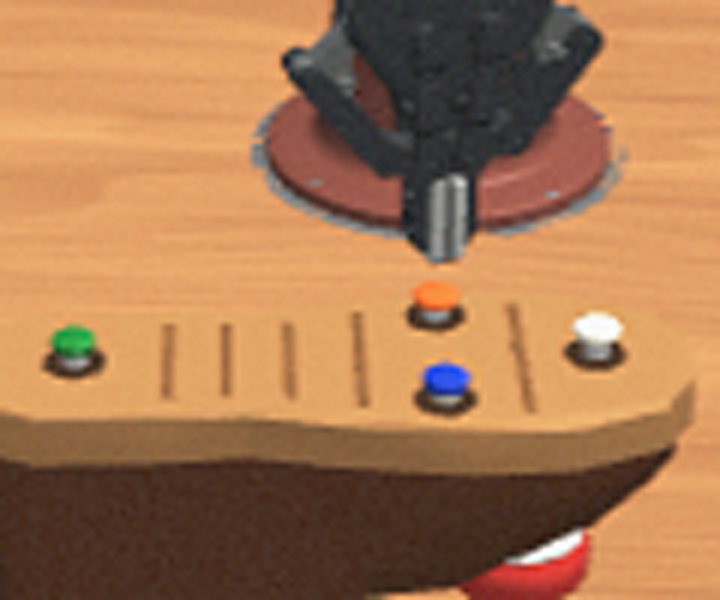

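Tips are over the orange head within about 2 mm. A small x correction, then I'll descend in steps.

carry_out([
  [[0,0,0,-0.04,0,-0.2,0],[0,0,0,0,0,-0.1,0],[0,0,0,0,0,0,0],[0,0,0,0,0,0,0]],
])

```text
time: 3.15
tool_pos: [0.5312, 0.0197, 0.2916]
tool_rot: [-0.594, 0.594, -0.383, 0.383]
contact_force: [-0.3, -0.6, -0.6]
gripper_width: -0.003
```

carry_out([
  [[0,0,0,0,0,-0.05,0],[0,0,0,0,0,0,0]],
])

```text
time: 3.35
tool_pos: [0.5313, 0.0196, 0.2898]
tool_rot: [-0.594, 0.594, -0.383, 0.383]
contact_force: [0.0, -0.9, -0.8]
gripper_width: -0.006
```

carry_out([
  [[0,0,0,0,0,-0.05,0],[0,0,0,0,0,0,0]],
])

```text
time: 3.55
tool_pos: [0.5313, 0.0197, 0.2876]
tool_rot: [-0.594, 0.594, -0.383, 0.383]
contact_force: [-0.7, -0.6, 0.2]
gripper_width: -0.005
```

carry_out([
  [[0,0,0,0,0,-0.05,0],[0,0,0,0,0,0,0]],
])

```text
time: 3.75
tool_pos: [0.5312, 0.0196, 0.2856]
tool_rot: [-0.594, 0.594, -0.383, 0.383]
contact_force: [0.0, 0.8, -0.7]
gripper_width: 0.0
```

carry_out([
  [[0,0,0,0,0,-0.03,0],[0,0,0,0,0,0,0]],
])

```text
time: 3.95
tool_pos: [0.5314, 0.0196, 0.2848]
tool_rot: [0.594, -0.594, 0.383, -0.383]
contact_force: [0.6, 0.1, 1.1]
gripper_width: 0.001
```

carry_out([
  [[0,0,0,0,0,-0.03,0],[0,0,0,0,0,0,0]],
])

```text
time: 4.15
tool_pos: [0.5314, 0.0196, 0.2843]
tool_rot: [0.594, -0.594, 0.383, -0.383]
contact_force: [-1.8, 0.7, 4.8]
gripper_width: 0.002
```

carry_out([
  [[0,0,0,0,0,-0.03,0],[0,0,0,0,0,0,0]],
])

```text
time: 4.35
tool_pos: [0.5314, 0.0196, 0.2828]
tool_rot: [0.594, -0.594, 0.383, -0.383]
contact_force: [-1.8, -0.9, 4.7]
gripper_width: -0.004
```

Contact: the stud is sliding at about 5 N. Continuing gently.

carry_out([
  [[0,0,0,0,0,-0.03,0],[0,0,0,0,0,0,0]],
])

```text
time: 4.55
tool_pos: [0.5314, 0.0196, 0.2814]
tool_rot: [0.594, -0.594, 0.383, -0.383]
contact_force: [-2.3, 0.5, 3.9]
gripper_width: -0.001
```

carry_out([
  [[0,0,0,0,0,-0.03,0],[0,0,0,0,0,0,0]],
])

```text
time: 4.75
tool_pos: [0.5314, 0.0196, 0.28]
tool_rot: [0.594, -0.594, 0.383, -0.383]
contact_force: [-1.2, -0.2, 4.5]
gripper_width: 0.001
```

carry_out([
  [[0,0,0,0,0,-0.03,0],[0,0,0,0,0,0,0]],
])

```text
time: 4.95
tool_pos: [0.5314, 0.0196, 0.2788]
tool_rot: [0.594, -0.594, 0.383, -0.383]
contact_force: [-2.0, -0.4, 3.2]
gripper_width: 0.001
```

carry_out([
  [[0,0,0,0,0,-0.02,0],[0,0,0,0,0,0,0]],
])

```text
time: 5.15
tool_pos: [0.5315, 0.0196, 0.278]
tool_rot: [0.594, -0.594, 0.383, -0.383]
contact_force: [-0.7, 0.4, 4.9]
gripper_width: 0.003
```

carry_out([
  [[0,0,0,0,0,-0.01,0],[0,0,0,0,0,0,0]],
])

```text
time: 5.35
tool_pos: [0.5314, 0.0196, 0.2776]
tool_rot: [0.594, -0.594, 0.383, -0.383]
contact_force: [-1.4, 0.7, 5.5]
gripper_width: -0.002
```

carry_out([
  [[0,0,0,0,0,-0.01,0],[0,0,0,0,0,0,0]],
])

```text
time: 5.55
tool_pos: [0.5314, 0.0196, 0.2776]
tool_rot: [0.594, -0.594, 0.383, -0.383]
contact_force: [-2.4, -0.0, 5.8]
gripper_width: -0.002
```

carry_out([
  [[0,0,0,0,0,-0.01,0],[0,0,0,0,0,0,0]],
])

```text
time: 5.75
tool_pos: [0.5315, 0.0196, 0.2776]
tool_rot: [0.594, -0.594, 0.383, -0.383]
contact_force: [-3.5, 0.0, 8.6]
gripper_width: -0.003
```

TCP is stopped at 0.2776, so the tips are at 0.205, the exact home height. Force is climbing without motion, which means the hard stop. Withdrawing straight up, then back off and look.

carry_out([
  [[0,0,0,0,0,0.1,0],[0,0,0,0,0,0.5,0],[0,0,0,0,0,1,0],[0,0,0,0,0,1,0],[0,0,0,-0.5,-1,0,0]],
])

```text
time: 6.25
tool_pos: [0.5137, -0.0186, 0.3869]
tool_rot: [0.597, -0.594, 0.378, -0.385]
contact_force: [-0.1, -1.6, 0.4]
gripper_width: 0.005
```

carry_out([
  [[0,0,0,-0.5,-1,0,0],[0,0,0,-0.5,-1,0,0],[0,0,0,-0.5,-1,0,0],[0,0,0,0,0,0,0],[0,0,0,0,0,0,0]],
])

```text
time: 6.75
tool_pos: [0.451, -0.141, 0.3798]
tool_rot: [0.594, -0.594, 0.384, -0.383]
contact_force: [-0.2, 0.4, 0.7]
gripper_width: 0.003
```

Run:
```python
from h import *
f=grab_frame("top");g=grab_frame("scene")
cv2.imwrite("pics/t4.png",f)
cv2.imwrite("pics/s4.png",cv2.resize(g[155:205,255:395],None,fx=5,fy=5,interpolation=2))
s=state();print(s["contact_force"],s["tool_pos"])
```

```text
[ 0.03932983  0.29629691 -0.58412822] [ 0.45160566 -0.13976733  0.38009884]
```

View pics/t4.png

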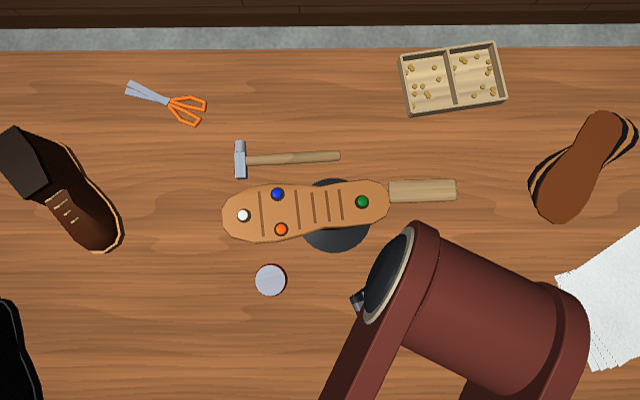

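View pics/s4.png

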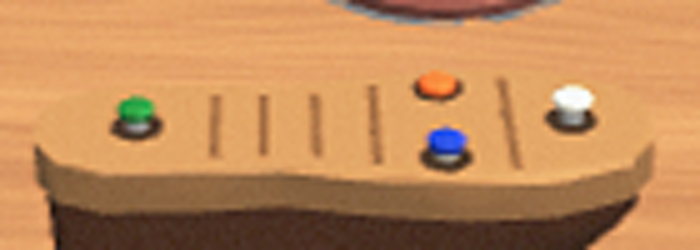

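The orange head now sits on the sole with no shank showing (crop 438,84). White, blue and green look unchanged. The tin (271,280), hammer and brush are where they were, and the arm is clear.

```bash
python3 -c "
from plant import *
print(job_done())"
```

```text
the job is handed in; nothing more can be done
None
```

I pressed the orange stud home with the closed fingertips, withdrew the arm clear of everything, and handed the job in at about 7 s of the 35 s allowed.

- **Finding it:** the four stud positions measured from the top camera matched the given layout within 0.5 mm. That put orange at about (0.531, 0.0195).
- **Pressing:** contact came with the fingertips about 212 mm above the bench. The stud then slid down at about 5 N. It stopped at 205 mm, the stated fully-home height, where the vertical reading rose to 8.6 N with no further motion.
- **Last checks:** the final pictures show the orange head on the sole with no shank showing. The white, blue and green studs, tin, hammer and brush look unmoved, though I judged this by eye and did not measure it. The force reading after withdrawing was under 1 N.
- **Disagreements:** the wrist camera and the top-camera position differed by about 2 mm, which is within the calibration. The arm settles with some lag, so I made two small sideways corrections before pressing. No check failed.

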